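# Let the valve spring up on the screw press and swing the press arm aside

## Robot

A 7-joint arm with a two-finger parallel gripper is mounted at the origin on the work surface. World frame = base frame: x ahead of the robot, y to its left, z up, the work surface at z = 0. Lengths are in mm, angles in degrees, forces in N, time in s.
With the tool pointing down it reaches from about 425 to 875 mm from the base axis. Payload 9.9 kg.
Tool frame: the origin (TCP) lies on the centre line of the jaws, within the pads' length; the fingertips stand ahead of it and the grasp point (between the pads) lies 8 mm behind it (robot.tcp_to_tips is the z of the fingertips in the tool frame, in mm); z points along the fingers, y is the line along which they close (so a half turn about z gives the same grasp; the last joint's range is limited). The gripper opens to 85 mm and grips with 20 to 120 N. Pads are 22 mm wide; open, the fingers measure 114 mm over their backs; the gripper's body (76 mm by 85 mm) begins 54 mm behind the grasp point. The pads swing forward as they close: fully open they stand 13 mm farther back than shut.
Start: joints at [71.116, 32.985, 1.427, 82.34, -0.859, 64.687, -3.237], TCP at [164.254, -654.713, 211.389] pointing down, gripper open.
Joint ranges: [-157.87, 157.87], [-19.46, 123.44], [-87.15, 90], [11.01, 140.99], [-62.26, 242.26], [9.8, 113.94], [-161.44, 161.44]. Speed limits (degrees/s): [127.2, 127.2, 172.46, 172.46, 180, 180, 180].

## Interface

Orientations are given as a 3x3 rotation matrix whose columns are the frame's x, y, z axes.
In Python, from plant import robot gives the robot as it stands. The module is installed in compiled form; this text tells all that it offers.
- The arm moves only by the shell command python3 -m jog 'ROWS' [OPENING] [FORCE]. ROWS is JSON, one flat list of numbers, 6 for each row, row after row: the shift along the tool's x, y, z in m, then the turn, a rotation vector about the tool's x, y, z in rad. A call has 1 to 20 rows; each row is the pose to reach, as a shift and turn from the pose commanded when the call began, along the tool's axes at that moment; what a row does not reach only later rows make up. A row lasts 1/8 s, in which the tool goes at most 62.5 mm and 10.7 degrees, less where a joint would pass 70% of its speed; a pose out of reach is approached as far as the arm can. A call with a gripper value outside its range is refused whole. OPENING is the opening, from -1 (shut) to 1 (fully open), set as the call begins (- or left out, the last holds). The fingers move at their own pace and stop on an object; FORCE is the grip in N (left out, the last holds). Time passes only in rows, so rows that repeat a pose let the fingers close. It gives the time, the measured TCP pose, the force, the opening and the grip force at its end, in the units of the state.
- robot.state(): the state, without advancing time (a new reading comes with each control period).
- robot.capture(name): name is "scene" or "top"; returns the picture (420x560x3 uint8, red, green, blue); there is no depth.
- robot.camera_model(name): a dict with "K" (3x3 intrinsics, pixels), "k1" (the pictures are not rectified: a ray, as slopes to the right and down, at radius r is drawn at 1 + k1 r^2 times it, then the intrinsics apply), "pose" (4x4, takes a point from camera to world coordinates). Camera axes: x right, y down, z forward; pixel columns grow to the right and rows downward; lengths in mm; the calibration is good to about 2 mm. A picture is of the moment at which its call begins. camera_model takes no time and is no camera call.
- robot.finish_job(): hands the job in; it is judged then, once.
Trained networks look in the newest picture that a camera, given by its name, has taken for a name from the list of things; names that differ only in an ending like _2 or _b are one class to them, and where a whole thing is asked for, a point or a joint stands for the part that bears it (a point fixed in the world has none). Each returns a list of dicts, best first, with "score" (0 to 1); they miss things now and then, are a little off and sometimes report something else, mostly with a low value. They report only what shows in the picture. A call takes as long as a camera call.
- robot.look_for(target, camera): "location" ([column, row] in pixels, amid what is visible of it).
- robot.place_of(target, camera): "location" ([column, row] in pixels: a listed point, or the origin of a listed thing).
The state is a dict: "clock": time; "qpos": joint angles; "qd": joint speeds; "joint_efforts": joint torques, N m; "position": TCP position; "orientation": TCP orientation; "contact_force": force on the tool from outside, world axes, zero at the start; "wrist_torque": the same for the moment, N m; "width": finger opening in mm; "grasp_force": force on a finger pad.
Only numpy, scipy, OpenCV 4.12 (cv2) and the standard library are available. Lean on these libraries where they do the work, as an engineer would, in place of code of your own. Each camera call takes 0.05 s, during which the arm holds its last target. There are 200 camera calls.

## Task

The collets are in, so let the valve spring up: wind the crank of the spring press back, anticlockwise from above, until it suddenly goes light, then give it one more full turn to lift the bell clear, and no more. Then swing the press arm at least 45 degrees aside, to the right as seen from the robot; do not push it over before the bell is clear. Hold and turn gently without forcing anything, and leave the dish, the oil bottle and the screwdriver alone.

Things in the scene. Friction and masses are not known exactly. Their poses are not given: they have to be found in the camera images.
- press: Blue bench valve-spring press (all sizes in mm) with a finned aluminium cylinder head (165 x 170, deck 84 high) bolted on its 340 x 250 x 16 base. Fixed. Origin: bench height, straight below the screw before the arm is swung; z up, x towards the steel post (150 from the screw), -x towards the black arm handle; the arm swings out over -y. A second, finished valve stands at y = +58.
- hub (a point): Top centre of the steel crank hub (28 across), on the upright screw axis. The crank bar (18 wide, 10 thick, top 3 below this point) runs out from it to the knob and turns clear above the arm beam. Anticlockwise from above raises crank, screw and bell by 6 per turn; they stay where they are left.
- knob_mid (a point): Middle of the red crank knob: upright round grip 24 across, 46 tall (23 above and below this point), 65 from the screw axis, 24 above hub, 256 to 282 above the bench. It spins freely on its pin, so a gripper can hold it from above and carry it round without turning. Hold it with 15 to 30 N: grip and load of both fingers together must stay under 80 N.
- bell (a point): Centre of the pressing face of the dark steel bell (41 across) at the screw's lower end, 123 below hub; z up. Its lip reaches 3 below this face, round the retainer, with 2 play. While the spring bears on it the crank drags: about 8 to 13 N along the circle at the knob, from the start on. When the retainer seats, the drag falls to about 1 N within a tenth to a fifth of a turn.
- retainer: Spring retainer, steel disc 28 across, under the bell; origin: centre of its top face, z up. At the start the bell holds it down, about 111 above the bench. It follows the bell up until it seats on the collets, somewhere between 116 and 126 above the bench (0.6 to 2.7 turns), different each time and hardly to be seen beforehand: feel for it.
- handle (a point): Middle of the black upright handle on the nose of the arm: round, 24 across, 50 tall (25 above and below this point), 237 above the bench, 275 from the pivot axis, 125 from the screw axis. Hold it as lightly as the knob (under 80 N in all).
- pivot (a point): On the upright axis of the post about which the arm turns, 188 above the bench, at mid-height of the arm beam (34 wide, 30 deep, top at 203).
- overarm (a joint): Swing of the blue arm about the post, in rad: 0 over the valve, growing as the handle goes to the press's -y side (to the robot's right; anticlockwise about the post from above), stop at 1.6. Stiff pivot: about 4 N at the handle moves it, and it stays where it is left. With the bell's lip round the retainer it has only about 0.02 rad of play.
- crank: The steel crank with the bell below it; they turn together. Origin at bell, z up, x along the crank bar towards the knob.
- dish: Bystander: round steel parts dish, 100 across, 28 high, loose; origin under its middle.
- oiler: Bystander: yellow oil bottle with red cap, 54 across, 130 high, loose; origin under its middle.
- screwdriver: Bystander: screwdriver with red handle, lying along its x, loose; origin under its middle.

How it is judged:
By the outcome, as a careful person would: the job done as asked, in the order asked, and still so for the second after the job is handed in, with the robot touching nothing.
It also fails if it takes over 72 s, if anything falls off the work surface, if the arm or the gripper's body presses on something with over 40 N, if the wrist force passes 120 N, or if a joint passes its speed limit or range.

## Working session

There is one attempt and no reset: what is moved stays moved. The work goes in short steps, Python scripts to look and compute and a shell command to move; the robot and the scene stay as the last step left them, time stands still between calls to the robot, and variables do not carry over. Pictures are saved under pics/ and viewed, at most 10 in all, crops included, and the job is handed in when it is done.

```bash
mkdir -p pics; cat > h.py <<'E'
import numpy as np,cv2
from plant import robot
from scipy.optimize import least_squares
def ray(cam,px):
    m=robot.camera_model(cam);K=np.array(m["K"]);k=m["k1"];P=np.array(m["pose"])
    d=np.linalg.solve(K,[px[0],px[1],1.])[:2];u=d.copy()
    for _ in range(20):u=d/(1+k*(u@u))
    v=P[:3,:3]@np.array([u[0],u[1],1]);return P[:3,3],v/np.linalg.norm(v)
def atz(cam,px,z):
    o,v=ray(cam,px);return o+v*(z-o[2])/v[2]
def tri(p1,p2):
    A=[];b=[]
    for c,p in (("scene",p1),("top",p2)):
        o,v=ray(c,p);M=np.eye(3)-np.outer(v,v);A.append(M);b.append(M@o)
    return np.linalg.lstsq(np.vstack(A),np.hstack(b),rcond=None)[0]
E
python3 - <<'E'
from h import *
np.set_printoptions(precision=1,suppress=True)
for c in("scene","top"):
    cv2.imwrite(f"pics/{c}0.png",robot.capture(c)[:,:,::-1]); print(c,np.array(robot.camera_model(c)["pose"])[:3,3])
for t in["hub","knob_mid","handle","pivot","bell","retainer","dish","oiler","screwdriver","press"]:
    r={}
    for c in("scene","top"):
        l=robot.place_of(t,c); r[c]=l
        print(t,c,[(np.round(x["location"],1),round(x["score"],2)) for x in l[:2]])
    if r["scene"] and r["top"]: print("  tri",tri(r["scene"][0]["location"],r["top"][0]["location"]))
s=robot.state();print(s,robot.tcp_to_tips)
E
```

```text
scene [1164.8  -12.  1087.8]
top [ 467.9   34.1 1192.5]
hub scene [(array([279.9, 199.2]), 0.86)]
hub top [(array([283.3, 192. ]), 0.57)]
  tri [584.9  34.3 232.2]
knob_mid scene [(array([282. , 218.9]), 0.54), (array([152. , 199.8]), 0.25)]
knob_mid top [(array([282.3, 167.2]), 0.77)]
  tri [645.6  35.7 237.7]
handle scene [(array([283.6, 161.3]), 0.85), (array([282. , 218.3]), 0.39)]
handle top [(array([269. , 238.7]), 0.86), (array([167.2, 193.6]), 0.23)]
  tri [468.6  61.4 234.4]
pivot scene [(array([279.7, 263. ]), 0.74)]
pivot top []
bell scene [(array([282.3, 224.7]), 0.87), (array([283.9, 160.6]), 0.67)]
bell top [(array([280. , 196.7]), 0.6)]
  tri [586.1  40.8 110.2]
retainer scene []
retainer top [(array([280.6, 195. ]), 0.37)]
dish scene [(array([380.5, 166.4]), 0.66)]
dish top [(array([166.3, 276.3]), 0.94)]
  tri [349.1 381.1  15.8]
oiler scene [(array([401.2, 237.8]), 0.68)]
oiler top [(array([166.5, 194.8]), 0.97)]
  tri [596.7 398.7 -22.5]
screwdriver scene [(array([153.7, 200. ]), 0.49)]
screwdriver top [(array([408. , 272.4]), 0.86)]
  tri [ 378.2 -352.4   -5.2]
press scene [(array([282.6, 244.5]), 0.72), (array([283.5, 225. ]), 0.66)]
press top [(array([282.8, 201.3]), 0.66)]
  tri [585.   36.4  -5. ]
{'clock': 1.1, 'qpos': array([71.1, 33. ,  1.4, 82.3, -0.9, 64.7, -3.2]), 'qd': array([ 0.1, -0.1,  0. , -0. ,  0. , -0. , -0.1]), 'joint_efforts': array([ -0. , -76.6,   2.2, -28.6,   0. ,   0. ,  -0. ]), 'position': array([ 164.3, -654.7,  211.4]), 'orientation': array([[ 1. ,  0.2,  0. ],
       [ 0.2, -1. ,  0. ],
       [ 0. , -0. , -1. ]]), 'contact_force': array([0.5, 0. , 0.5]), 'wrist_torque': array([0., 0., 0.]), 'grasp_force': 0.0, 'width': 85.44152113756606} 11.0
```

View pics/scene0.png

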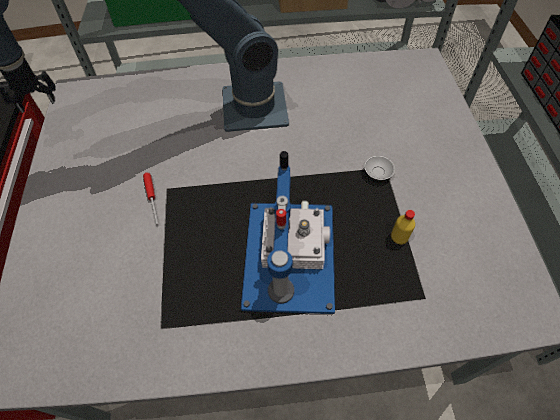

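View pics/top0.png

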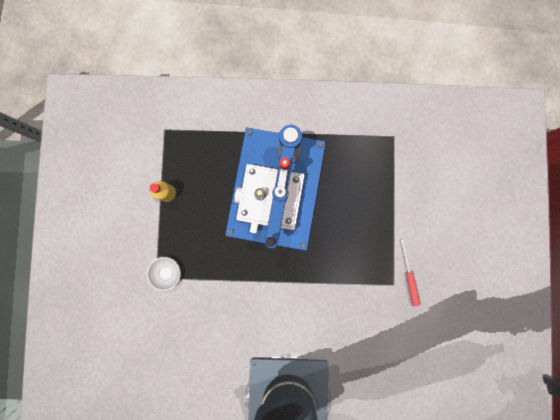

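The scene view shows the press with the post at the far side (280,260), the crank knob (281,215) towards the post, the hub (282,200) and the arm handle (284,160). The top view shows the knob (285,162), hub (280,192) and handle (271,240). Next I'll fit the press pose using the known geometry.

```bash
cat >> h.py <<'E'
def proj(cam,p):
    m=robot.camera_model(cam);K=np.array(m["K"]);P=np.array(m["pose"])
    q=P[:3,:3].T@(np.asarray(p,float)-P[:3,3]);u=q[:2]/q[2];u=u*(1+m["k1"]*(u@u))
    return (K@[u[0],u[1],1])[:2]
E
python3 - <<'E'
from h import *
np.set_printoptions(precision=2,suppress=True)
ims={c:robot.capture(c) for c in("scene","top")}
obs=[]
for t in["hub","knob_mid","handle","bell","pivot"]:
    for c in("scene","top"):
        l=robot.place_of(t,c)
        if l: obs.append((t,c,np.array(l[0]["location"])))
def pts(p):
    x,y,a,k=p;e=lambda t:np.array([np.cos(t),np.sin(t),0]);o=np.array([x,y,0])
    Z=lambda z:np.array([0,0,z])
    return dict(hub=o+Z(234),knob_mid=o+65*e(k)+Z(258),handle=o-125*e(a)+Z(237),bell=o+Z(111),pivot=o+150*e(a)+Z(188))
f=lambda p:np.hstack([proj(c,pts(p)[t])-l for t,c,l in obs])
r=least_squares(f,[585,35,-.1,0],loss="soft_l1",x_scale=[10,10,.1,.1])
print(r.x,np.degrees(r.x[2:]))
for (t,c,l),e in zip(obs,f(r.x).reshape(-1,2)):print(t,c,l,e)
for k,v in pts(r.x).items():print(k,v)
out=[]
for c in ims:
    u=np.array(proj(c,pts(r.x)["hub"])).astype(int);im=cv2.cvtColor(ims[c],cv2.COLOR_RGB2BGR)
    x0,y0=u[0]-50,u[1]-65; cr=cv2.resize(im[y0:y0+130,x0:x0+100],None,fx=4,fy=4,interpolation=cv2.INTER_CUBIC)
    for v in pts(r.x).values():
        q=(np.array(proj(c,v))-[x0,y0]+.5)*4;cv2.drawMarker(cr,tuple(int(i) for i in q),(0,255,0),0,12,1)
    out.append(cr)
cv2.imwrite("pics/crop1.png",np.hstack(out))
E
```

```text
[590.41  39.43  -0.15  -0.15] [-8.76 -8.71]
hub scene [280.2 199.8] [0.79 0.69]
knob_mid scene [280.7 218.9] [-1.04 -1.01]
knob_mid top [285.7 165.2] [-0.77 -3.15]
handle scene [282.6 160.6] [ 0.43 -0.37]
handle top [268.  239.5] [ 2.83 -0.  ]
bell scene [281.2 224.9] [0.43 1.07]
bell top [280.3 194.8] [-0.1   0.31]
pivot scene [281.1 264.3] [-2.56 -0.14]
pivot top [291.4 134.8] [-0.9   1.08]
hub [590.41  39.43 234.  ]
knob_mid [654.66  29.58 258.  ]
handle [466.86  58.46 237.  ]
bell [590.41  39.43 111.  ]
pivot [738.66  16.59 188.  ]
```

View pics/crop1.png

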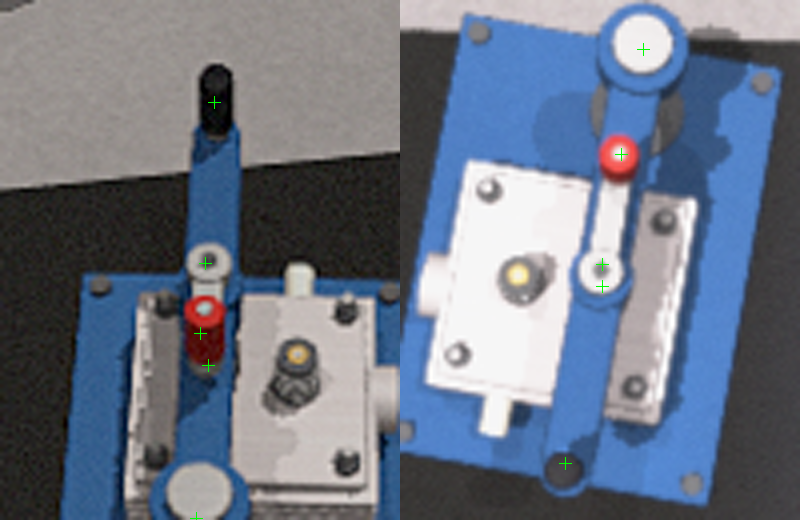

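The markers sit on the parts to within about 5 mm: in the top crop the hub (602,272) lies 8 crop px below its marker. I'll refit with points read from the crop.

```bash
python3 - <<'E'
from h import *
np.set_printoptions(precision=2,suppress=True)
off={}
h0=[590.41,39.43,234]
for c in("scene","top"):
    u=np.array(proj(c,h0)).astype(int);off[c]=u-[50,65]
raw=[("hub","scene",208,261,234),("knob","scene",205,309,281),("handle","scene",216,73,262),
("hub","top",202,272,234),("knob","top",219,155,281),("handle","top",165,469,262)]
obs=[(t,c,np.array([a,b])/4-.5*0.75+off[c],z) for t,c,a,b,z in raw]
e=lambda t:np.array([np.cos(t),np.sin(t),0])
def P(p,t,z):
    o=np.array([p[0],p[1],z]);return o+{"hub":0*e(0),"knob":65*e(p[3]),"handle":-125*e(p[2])}[t]
f=lambda p:np.hstack([proj(c,P(p,t,z))-l for t,c,l,z in obs])
r=least_squares(f,[585,35,-.1,0],x_scale=[10,10,.1,.1]);p=r.x
print(p,np.degrees(p[2:]));print(f(p).reshape(-1,2))
print("knob",P(p,"knob",258),"handle",P(p,"handle",237),"pivot",p[:2]+150*e(p[2])[:2])
s=robot.state();print(s["position"],s["orientation"])
E
```

```text
[586.74  40.23  -0.15  -0.13] [-8.66 -7.3 ]
[[-0.48 -0.65]
 [-0.5  -0.65]
 [-0.62  0.02]
 [-0.38 -0.66]
 [-0.4  -0.84]
 [-0.62  0.18]]
knob [651.22  31.97 258.  ] handle [463.17  59.06 237.  ] pivot [735.03  17.63]
[ 164.24 -654.71  211.38] [[ 0.97  0.24 -0.  ]
 [ 0.24 -0.97  0.  ]
 [-0.   -0.   -1.  ]]
```

```bash
python3 -m jog '[0,0,-0.05,0,0,0.12, 0,0,-0.1,0,0,0.242, 0,0,-0.13,0,0,0.242, 0,0,-0.13,0,0,0.242]' 1 25; python3 - <<'E'
from h import *
np.set_printoptions(precision=4,suppress=True)
s=robot.state();R=np.array(s["orientation"]);p=np.array(s["position"]);print(p,R,s["qpos"])
print("tool shift to above knob",R.T@(np.array([651.2,32,330])-p))
E
```

```text
clock: 2.2
position: [164.5, -655.7, 344.3]
orientation: [[1.0, 0.004, 0.001], [0.004, -1.0, -0.005], [0.001, 0.005, -1.0]]
contact_force: [-0.5, -0.1, -1.4]
width: 85.1
grasp_force: 0.0
[ 164.4797 -655.7359  344.3106] [[ 1.      0.0038  0.0014]
 [ 0.0039 -1.     -0.0048]
 [ 0.0014  0.0048 -1.    ]] [ 68.7884  29.1668   5.8166  69.1549  -2.8617  81.5257 -15.5   ]
tool shift to above knob [ 489.3457 -685.9206   11.6583]
```

```bash
python3 -m jog '[0.03,-0.043,0,0,0,0, 0.06,-0.086,0,0,0,0, 0.09,-0.129,0,0,0,0, 0.12,-0.172,0,0,0,0, 0.15,-0.215,0,0,0,0, 0.18,-0.258,0,0,0,0, 0.21,-0.301,0,0,0,0, 0.24,-0.344,0,0,0,0, 0.27,-0.387,0,0,0,0, 0.30,-0.43,0,0,0,0, 0.33,-0.473,0,0,0,0, 0.36,-0.516,0,0,0,0, 0.39,-0.559,0,0,0,0, 0.42,-0.602,0,0,0,0, 0.45,-0.645,0,0,0,0, 0.488,-0.687,0,0,0,0, 0.488,-0.687,0,0,0,0, 0.488,-0.687,0,0,0,0]'; python3 - <<'E'
from h import *
np.set_printoptions(precision=4,suppress=True)
s=robot.state();R=np.array(s["orientation"]);p=np.array(s["position"]);print(p,R,s["qpos"])
print("tool shift to knob",R.T@(np.array([651.2,32,254])-p))
E
```

```text
clock: 4.45
position: [649.2, 33.8, 340.1]
orientation: [[1.0, 0.004, -0.002], [0.004, -1.0, -0.001], [-0.002, 0.001, -1.0]]
contact_force: [0.0, -0.3, -0.4]
width: 85.3
grasp_force: 0.0
[649.246   33.799  340.1461] [[ 1.      0.004  -0.002 ]
 [ 0.004  -1.     -0.0007]
 [-0.002   0.0007 -1.    ]] [  -0.5727   26.9533  -11.3556   73.2786    5.2101   80.3813 -101.3742]
tool shift to knob [ 2.1174  1.7501 86.1433]
```

```bash
python3 -m jog '[0.001,0.001,0.025,0,0,0, 0.002,0.0015,0.05,0,0,0, 0.002,0.0015,0.075,0,0,0, 0.002,0.0015,0.086,0,0,0, 0.002,0.0015,0.086,0,0,0]' && python3 - <<'E'
from h import *
np.set_printoptions(precision=2,suppress=True)
s=robot.state();print(s["position"],s["contact_force"])
im=robot.capture("scene");u=np.array(proj("scene",s["position"])).astype(int)
a=im[u[1]-60:u[1]+60,u[0]-60:u[0]+60,::-1]
im=robot.capture("top");u=np.array(proj("top",s["position"])).astype(int)
b=im[u[1]-60:u[1]+60,u[0]-60:u[0]+60,::-1]
cv2.imwrite("pics/c2.png",cv2.resize(np.hstack([a,b]),(800,400),interpolation=cv2.INTER_CUBIC))
E
```

```text
clock: 5.08
position: [651.1, 31.6, 255.3]
orientation: [[1.0, 0.003, -0.001], [0.003, -1.0, -0.0], [-0.001, 0.0, -1.0]]
contact_force: [-0.5, 1.2, -0.4]
width: 85.5
grasp_force: 0.0
[651.15  31.62 255.28] [-0.5   1.23 -0.39]
```

View pics/c2.png

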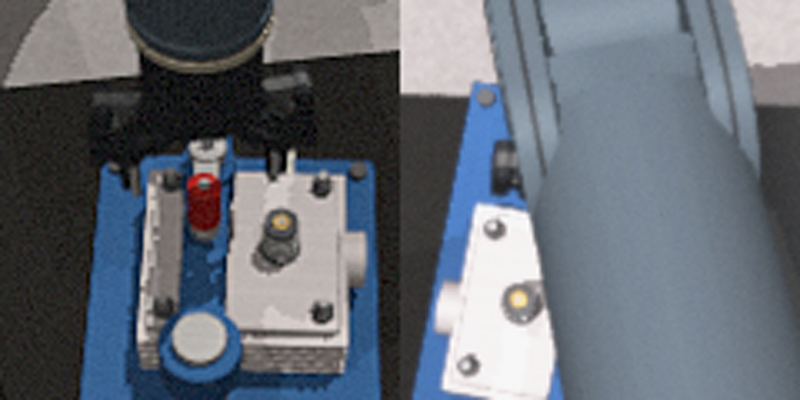

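The fingers straddle the red knob (crop 204,200), with fingertips at about (130,188) and (277,178), centred left to right. Closing gently.

```bash
python3 -m jog '[0,0,0,0,0,0,0,0,0,0,0,0,0,0,0,0,0,0,0,0,0,0,0,0,0,0,0,0,0,0,0,0,0,0,0,0]' -1 22 ; python3 -c "
from plant import robot;s=robot.state();print(s['wrist_torque'],s['qpos'])"
```

```text
clock: 5.92
position: [651.9, 33.1, 255.7]
orientation: [[1.0, 0.004, 0.001], [0.004, -1.0, 0.001], [0.001, -0.001, -1.0]]
contact_force: [0.6, 1.7, 4.1]
width: 22.0
grasp_force: 21.5
[ 0.34067143  0.0244682  -0.00795846] [  -0.20139581   29.40872283  -11.43569008   81.90666057    5.95005889
   69.22949354 -102.07081448]
```

```bash
python3 - <<'E'
from h import *
im=robot.capture("scene");u=np.array(proj("scene",[651,32,258])).astype(int)
cv2.imwrite("pics/c3.png",cv2.resize(im[u[1]-40:u[1]+40,u[0]-50:u[0]+50,::-1],(750,600),interpolation=cv2.INTER_CUBIC))
E
```

```text
(no output)
```

View pics/c3.png

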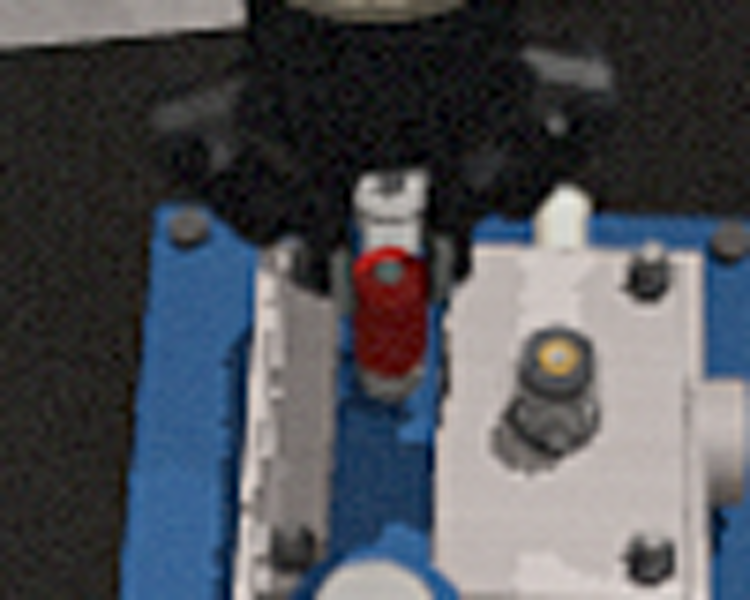

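The pads grip the knob at its upper part, about (340,285) and (440,270). I'll check numerically whether the pads are centred on the knob along x.

```bash
python3 - <<'E'
from h import *
u=np.array(proj("scene",[651,32,258])).astype(int)
c=lambda p:np.round((np.array(proj("scene",p))-u+[50,40]+.5)*7.5)
for z in(244.7,250,267):
  for x in(641,652,663):print(z,x,c([x,33+13,z]),c([x,33-13,z]))
print("knob top",c([651,32,281]),"bot",c([651,32,235]),c([655,32,281]))
E
```

```text
244.7 641 [424. 298.] [342. 307.]
244.7 652 [428. 328.] [346. 336.]
244.7 663 [432. 358.] [349. 366.]
250 641 [424. 289.] [342. 298.]
250 652 [428. 319.] [345. 327.]
250 663 [432. 349.] [349. 357.]
267 641 [424. 260.] [340. 268.]
267 652 [428. 290.] [344. 298.]
267 663 [432. 320.] [348. 329.]
knob top [382. 267.] bot [384. 346.] [383. 278.]
```

```bash
python3 - <<'E'
from h import *
im=robot.capture("scene");u=np.array(proj("scene",[651,32,258])).astype(int);u[1]-=5
s0=cv2.imread("pics/scene0.png")
def cr(a):
    a=a[u[1]-25:u[1]+25,u[0]-17:u[0]+17]
    return cv2.resize((255*(a/255.)**.45).astype(np.uint8),(400,588),interpolation=cv2.INTER_CUBIC)
b=cr(im[:,:,::-1])
for z,col in((244.7,(0,255,0)),(262,(255,255,0))):
  for x in(641,663):
    for y in(21,45):
      q=(np.array(proj("scene",[x,y,z]))-u+[17,25]+.5)*11.76;cv2.circle(b,tuple(int(i) for i in q),4,col,-1)
cv2.imwrite("pics/c4.png",np.hstack([b,cr(s0)]))
E
```

```text
(no output)
```

View pics/c4.png

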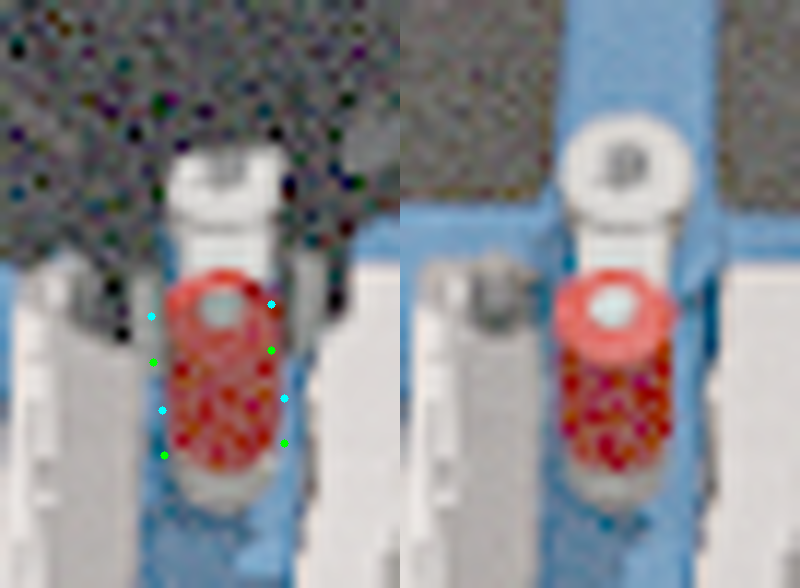

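```bash
python3 - <<'E'
from h import *
s0=cv2.imread("pics/scene0.png")
p=np.array([164.25,-654.7,211.4]);X=np.array([.97,.24,0]);Y=np.array([.24,-.97,0]);Z=np.array([0,0,-1])
a=cv2.resize((255*(s0[50:125,0:80]/255.)**.45).astype(np.uint8),None,fx=8,fy=8,interpolation=cv2.INTER_CUBIC)
for z,col in((11-13,(0,255,0)),(-8-13,(255,255,0))):
  for x in(-11,11):
    for y in(-43,43):
      q=(np.array(proj("scene",p+x*X+y*Y+z*Z))-[0,50]+.5)*8;print(q);cv2.circle(a,tuple(int(i) for i in q),4,col,-1)
cv2.imwrite("pics/c5.png",a)
E
```

```text
[448.16130447 457.4345963 ]
[230.90804906 519.68777185]
[450.27943915 494.41991841]
[230.94693235 557.47476135]
[426.91183306 421.20230483]
[207.27782962 484.07683042]
[428.78704824 458.23056245]
[207.0191434  521.92147869]
```

View pics/c5.png

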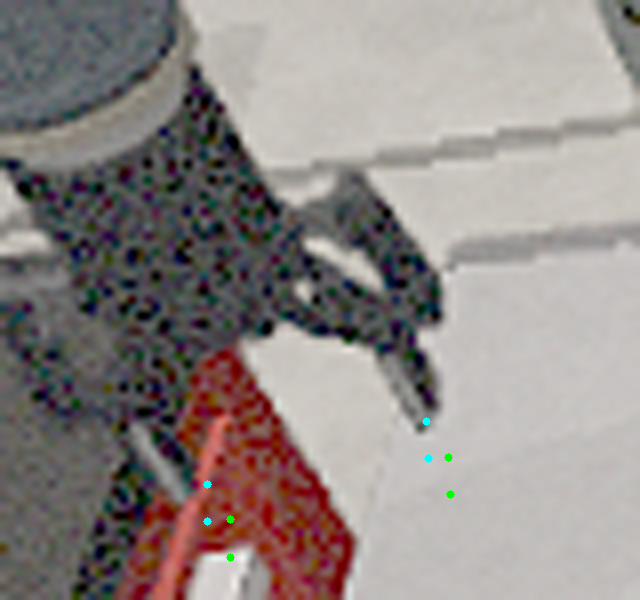

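The crop shows the real fingertips (430,430) sitting about 20 mm behind where I expected them along the tool. So the knob is held only by its top. I'll open slightly, go 9 mm lower and close again.

```bash
python3 -m jog '[0,0,0,0,0,0,0,0,0,0,0,0,0,0,0.005,0,0,0,0,0,0.009,0,0,0,0,0,0.009,0,0,0]' 0 22 ;python3 -m jog '[0,0,0,0,0,0,0,0,0,0,0,0,0,0,0,0,0,0,0,0,0,0,0,0]' -1 22; python3 -c "
from plant import robot;s=robot.state();print(s['wrist_torque'],s['position'])"
```

```text
clock: 6.65
position: [651.4, 32.5, 245.8]
orientation: [[1.0, 0.004, -0.001], [0.004, -1.0, -0.0], [-0.001, 0.0, -1.0]]
contact_force: [-0.0, -0.7, 0.8]
width: 42.8
grasp_force: 0.0
clock: 7.15
position: [651.6, 32.5, 246.6]
orientation: [[1.0, 0.004, 0.0], [0.004, -1.0, -0.0], [0.0, 0.0, -1.0]]
contact_force: [-1.0, 0.4, 1.0]
width: 22.9
grasp_force: 22.2
[-0.14072833  0.17257574 -0.02704014] [651.64410292  32.53944423 246.57645171]
```

```bash
cat > t.py <<'E'
import sys,numpy as np
# offsets (m, tool axes) from start angle s in steps
def rows(s,step,n,a0=-6.8,r=65.0):
    for k in range(1,n+1):
        a,b=np.radians(a0+s),np.radians(a0+s+k*step)
        print("%g: %.4f,%.4f,%.4f"%(s+k*step,r*(np.cos(b)-np.cos(a))/1e3,-r*(np.sin(b)-np.sin(a))/1e3,-6e-3*k*step/360))
rows(float(sys.argv[1]),float(sys.argv[2]),int(sys.argv[3]))
E
for s in 0 60 ; do echo; python3 t.py $s 12 10; done
```

```text
12: 0.0002,-0.0136,-0.0002
24: -0.0024,-0.0269,-0.0004
36: -0.0078,-0.0394,-0.0006
48: -0.0156,-0.0505,-0.0008
60: -0.0256,-0.0597,-0.0010
72: -0.0373,-0.0667,-0.0012
84: -0.0501,-0.0711,-0.0014
96: -0.0636,-0.0727,-0.0016
108: -0.0772,-0.0715,-0.0018
120: -0.0901,-0.0674,-0.0020

72: -0.0117,-0.0070,-0.0002
84: -0.0245,-0.0113,-0.0004
96: -0.0380,-0.0129,-0.0006
108: -0.0516,-0.0117,-0.0008
120: -0.0645,-0.0077,-0.0010
132: -0.0764,-0.0011,-0.0012
144: -0.0866,0.0079,-0.0014
156: -0.0948,0.0188,-0.0016
168: -0.1005,0.0311,-0.0018
180: -0.1035,0.0444,-0.0020
```

```bash
python3 -m jog '[0.0002,-0.0136,-0.0002,0,0,0, -0.0024,-0.0269,-0.0004,0,0,0, -0.0078,-0.0394,-0.0006,0,0,0, -0.0156,-0.0505,-0.0008,0,0,0, -0.0256,-0.0597,-0.001,0,0,0]'; cat > q.py <<'E'
from plant import robot;import numpy as np
np.set_printoptions(precision=2,suppress=True)
s=robot.state();p=np.array(s["position"]);v=p[:2]-[586.7,40.2];r=np.hypot(*v);a=np.degrees(np.arctan2(v[1],v[0]))
e=v/r;f=np.array(s["contact_force"])
print("t",s["clock"],"p",p,"D",round((a+6.8)%360,1),"r",round(r,2),"frad",round(f[:2]@e,1),"ftan",round(f[0]*-e[1]+f[1]*e[0],1),"fz",round(f[2],1),"grip",s["grasp_force"],s["width"],"qd",np.abs(s["qd"]).max())
E
python3 q.py
```

```text
clock: 7.78
position: [625.4, 93.2, 247.5]
orientation: [[1.0, 0.004, 0.001], [0.004, -1.0, 0.0], [0.001, -0.0, -1.0]]
contact_force: [3.1, -3.7, 1.8]
width: 22.9
grasp_force: 22.3
t 7.775 p [625.4   93.23 247.54] D 60.7 r 65.65 frad -1.2 ftan -4.7 fz 1.8 grip 22.340351343154907 22.94764064649654 qd 11.37860628734968
```

```bash
python3 -m jog '[-0.0117,-0.007,-0.0002,0,0,0, -0.0245,-0.0113,-0.0004,0,0,0, -0.038,-0.0129,-0.0006,0,0,0, -0.0516,-0.0117,-0.0008,0,0,0, -0.0645,-0.0077,-0.001,0,0,0, -0.0764,-0.0011,-0.0012,0,0,0]' >/dev/null; python3 q.py;  python3 t.py 132 12 3; python3 t.py 168 12 3;python3 t.py 204 12 3;python3 t.py 240 12 3;python3 t.py 276 12 3; python3 t.py 312 12 4;python3 t.py 0 12 3;python3 t.py 36 12 3;python3 t.py 72 12 3;python3 t.py 108 12 2
```

```text
t 8.525 p [548.63  93.17 248.72] D 132.5 r 65.23 frad -3.9 ftan -4.1 fz 0.9 grip 22.218523621559143 23.056080379348245 qd 14.150744943306538
144: -0.0102,0.0090,-0.0002
156: -0.0184,0.0198,-0.0004
168: -0.0241,0.0322,-0.0006
180: -0.0030,0.0133,-0.0002
192: -0.0032,0.0268,-0.0004
204: -0.0006,0.0402,-0.0006
216: 0.0054,0.0125,-0.0002
228: 0.0132,0.0236,-0.0004
240: 0.0232,0.0328,-0.0006
252: 0.0117,0.0070,-0.0002
264: 0.0245,0.0113,-0.0004
276: 0.0380,0.0129,-0.0006
288: 0.0135,-0.0012,-0.0002
300: 0.0265,-0.0052,-0.0004
312: 0.0384,-0.0119,-0.0006
324: 0.0102,-0.0090,-0.0002
336: 0.0184,-0.0198,-0.0004
348: 0.0241,-0.0322,-0.0006
360: 0.0271,-0.0454,-0.0008
12: 0.0002,-0.0136,-0.0002
24: -0.0024,-0.0269,-0.0004
36: -0.0078,-0.0394,-0.0006
48: -0.0078,-0.0111,-0.0002
60: -0.0178,-0.0203,-0.0004
72: -0.0295,-0.0273,-0.0006
84: -0.0129,-0.0044,-0.0002
96: -0.0264,-0.0060,-0.0004
108: -0.0399,-0.0048,-0.0006
120: -0.0130,0.0040,-0.0002
132: -0.0248,0.0106,-0.0004
```

```bash
python3 -m jog '[-0.0102,0.009,-0.0002,0,0,0, -0.0184,0.0198,-0.0004,0,0,0, -0.0241,0.0322,-0.0006,0,0,0]' >/dev/null; python3 q.py; python3 -m jog '[-0.003,0.0133,-0.0002,0,0,0, -0.0032,0.0268,-0.0004,0,0,0, -0.0006,0.0402,-0.0006,0,0,0]' >/dev/null; python3 q.py
```

```text
t 8.9 p [524.99  60.68 249.33] D 168.4 r 65.02 frad -6.2 ftan -3.6 fz -0.7 grip 22.14215487241745 22.654424174965772 qd 10.605329341090114
t 9.275 p [524.63  21.31 249.91] D 203.7 r 64.88 frad -8.5 ftan -5.1 fz -1.4 grip 22.225498259067535 23.069545972923052 qd 12.614803611765494
```

```bash
python3 -m jog '[0.0062,0.0125,-0.0002,0,0,0, 0.0142,0.0236,-0.0004,0,0,0, 0.0242,0.0328,-0.0006,0,0,0]' >/dev/null; python3 q.py
```

```text
t 9.65 p [548.17 -12.   250.41] D 240.4 r 64.87 frad -4.0 ftan -4.9 fz 4.6 grip 22.629611492156982 22.924951555714703 qd 11.719557488913248
```

```bash
python3 -m jog '[0.0117,0.007,-0.0002,0,0,0, 0.0245,0.0113,-0.0004,0,0,0, 0.0380,0.0129,-0.0006,0,0,0]' >/dev/null; python3 q.py
```

```text
t 10.025 p [586.09 -24.92 250.96] D 276.3 r 65.12 frad -5.1 ftan -4.3 fz 7.6 grip 22.841148376464844 23.232225574753098 qd 15.934680055561554
```

```bash
python3 -m jog '[0.0135,-0.0012,-0.0005,0,0,0, 0.0265,-0.0052,-0.0010,0,0,0, 0.0384,-0.0119,-0.0012,0,0,0]' >/dev/null; python3 q.py
```

```text
t 10.4 p [623.79 -13.55 251.6 ] D 311.4 r 65.3 frad -5.4 ftan -4.0 fz 5.2 grip 22.683469355106354 23.049406643220433 qd 14.346193838812786
```

```bash
python3 -m jog '[0.0102,-0.0090,-0.0002,0,0,0, 0.0184,-0.0198,-0.0004,0,0,0, 0.0241,-0.0322,-0.0006,0,0,0]' >/dev/null; python3 q.py
```

```text
t 10.775 p [648.05  17.42 252.2 ] D 346.4 r 65.44 frad -3.7 ftan -4.2 fz 5.6 grip 22.643495500087738 22.97778878888767 qd 8.810211504244682
```

```bash
python3 -m jog '[0.0030,-0.0132,-0.0004,0,0,0, 0.0032,-0.0268,-0.0008,0,0,0, 0.0006,-0.0401,-0.0010,0,0,0]' >/dev/null; python3 q.py
```

```text
t 11.15 p [649.48  59.02 253.  ] D 23.5 r 65.54 frad -4.0 ftan -4.0 fz -2.3 grip 22.137831151485443 22.499233279248646 qd 9.910454443022765
```

```bash
python3 -m jog '[-0.0054,-0.0125,-0.0002,0,0,0, -0.0132,-0.0236,-0.0004,0,0,0, -0.0232,-0.0328,-0.0006,0,0,0]' >/dev/null; python3 q.py
```

```text
t 11.525 p [626.08  92.55 253.7 ] D 59.9 r 65.51 frad -4.2 ftan -4.3 fz -6.0 grip 21.908485293388367 22.98345958475495 qd 11.352809725520812
```

```bash
python3 -m jog '[-0.0117,-0.007,0,0,0,0, -0.0245,-0.0113,0,0,0,0, -0.038,-0.0129,-0.0002,0,0,0]' >/dev/null; python3 q.py
```

```text
t 11.9 p [588.21 105.56 254.22] D 95.5 r 65.38 frad -5.2 ftan -3.7 fz -7.3 grip 21.904529929161072 22.863204616689377 qd 15.820307930499183
```

```bash
python3 -m jog '[-0.0135,0.0012,-0.0002,0,0,0, -0.0265,0.0052,-0.0004,0,0,0, -0.0384,0.0118,-0.0006,0,0,0]' >/dev/null; python3 q.py
```

```text
t 12.275 p [549.14  93.31 254.85] D 132.1 r 65.05 frad -3.8 ftan -1.5 fz -10.6 grip 22.085444033145905 22.86209343553936 qd 14.234654226117192
```

```bash
python3 -m jog '[-0.0102,0.009,0.0004,0,0,0]' >/dev/null; python3 q.py
```

```text
t 12.4 p [539.22  84.43 254.91] D 143.8 r 64.89 frad -0.6 ftan -1.0 fz -6.0 grip 22.50344753265381 22.504908929258356 qd 12.468228163641086
```

```bash
python3 -m jog '[-0.0082,0.0108,0.0003,0,0,0, -0.0139,0.0232,0.0005,0,0,0]' >/dev/null; python3 q.py
```

```text
t 12.65 p [525.57  61.03 255.14] D 168.0 r 64.59 frad 4.2 ftan -0.8 fz 2.8 grip 23.228576481342316 23.024276186301456 qd 10.64465033501148
```

Drag fell from about 4 N to 1 N between 456° and 500°, so the retainer has seated. One more full turn from there ends at about 850°, back at 132° on the circle.

```bash
python3 t.py 168 12 14; echo; python3 t.py 336 12 13
```

```text
180: -0.0030,0.0133,-0.0002
192: -0.0032,0.0268,-0.0004
204: -0.0006,0.0402,-0.0006
216: 0.0048,0.0527,-0.0008
228: 0.0126,0.0638,-0.0010
240: 0.0226,0.0730,-0.0012
252: 0.0343,0.0800,-0.0014
264: 0.0471,0.0843,-0.0016
276: 0.0606,0.0859,-0.0018
288: 0.0742,0.0847,-0.0020
300: 0.0871,0.0807,-0.0022
312: 0.0990,0.0741,-0.0024
324: 0.1092,0.0651,-0.0026
336: 0.1174,0.0542,-0.0028

348: 0.0057,-0.0123,-0.0002
360: 0.0087,-0.0256,-0.0004
372: 0.0089,-0.0392,-0.0006
384: 0.0063,-0.0525,-0.0008
396: 0.0009,-0.0650,-0.0010
408: -0.0069,-0.0761,-0.0012
420: -0.0169,-0.0853,-0.0014
432: -0.0286,-0.0923,-0.0016
444: -0.0414,-0.0967,-0.0018
456: -0.0549,-0.0983,-0.0020
468: -0.0685,-0.0970,-0.0022
480: -0.0814,-0.0930,-0.0024
492: -0.0933,-0.0864,-0.0026
```

```bash
python3 -m jog '[-0.0034,0.0133,-0.0002,0,0,0, -0.0036,0.0268,-0.0004,0,0,0, -0.001,0.0402,-0.0006,0,0,0, 0.0044,0.0527,-0.0008,0,0,0, 0.0122,0.0638,-0.001,0,0,0, 0.0222,0.073,-0.0012,0,0,0, 0.0339,0.08,-0.0014,0,0,0, 0.0467,0.0843,-0.0016,0,0,0, 0.0602,0.0859,-0.002,0,0,0]' >/dev/null; python3 q.py
```

```text
t 13.775 p [588.54 -24.92 256.87] D 278.4 r 65.14 frad -5.7 ftan -1.3 fz 4.2 grip 23.459721207618713 22.89040656427622 qd 15.955320163398119
```

```bash
python3 -m jog '[0.0135,-0.0012,-0.0004,0,0,0, 0.0265,-0.0052,-0.0008,0,0,0, 0.0384,-0.0118,-0.0012,0,0,0, 0.0486,-0.0208,-0.0014,0,0,0, 0.0568,-0.0317,-0.0016,0,0,0]' >/dev/null; python3 q.py
```

```text
t 14.4 p [643.65   7.53 257.85] D 337.0 r 65.65 frad -7.0 ftan -1.1 fz 8.2 grip 23.632242679595947 22.864926229822984 qd 10.090050831489792
```

```bash
python3 -m jog '[0.0057,-0.0123,-0.0002,0,0,0, 0.0087,-0.0256,-0.0004,0,0,0, 0.0089,-0.0392,-0.0006,0,0,0, 0.0063,-0.0525,-0.0008,0,0,0, 0.0009,-0.065,-0.001,0,0,0, -0.0069,-0.0761,-0.0012,0,0,0, -0.0169,-0.0853,-0.0014,0,0,0]' >/dev/null; python3 q.py
```

```text
t 15.275 p [626.78  92.03 259.28] D 59.1 r 65.52 frad -2.7 ftan -1.4 fz 4.1 grip 23.384867906570435 22.808183497444766 qd 11.534897572115915
```

```bash
python3 -m jog '[-0.0117,-0.007,-0.0003,0,0,0, -0.0245,-0.0113,-0.0006,0,0,0, -0.038,-0.0129,-0.0009,0,0,0, -0.0516,-0.0117,-0.0012,0,0,0, -0.0645,-0.0077,-0.0014,0,0,0, -0.0764,-0.0011,-0.0016,0,0,0, -0.0764,-0.0011,-0.0016,0,0,0]' >/dev/null; python3 q.py
```

```text
t 16.15 p [548.38  92.41 260.71] D 133.1 r 64.76 frad 2.7 ftan 0.7 fz -3.5 grip 22.75534361600876 22.734371189266025 qd 1.6487846367225425
```

```bash
python3 -m jog '[0,0,0,0,0,0, 0,0,0,0,0,0, 0,0,-0.02,0,0,0, 0,0,-0.06,0,0,0, 0,0,-0.06,0,0,0, -0.03,0.012,-0.06,0,0,0, -0.06,0.024,-0.06,0,0,0, -0.086,0.033,-0.06,0,0,0, -0.086,0.033,-0.06,0,0,0, -0.086,0.033,-0.06,0,0,0]' 0.3 22; python3 - <<'E'
from h import *
np.set_printoptions(precision=4,suppress=True)
ims={c:robot.capture(c) for c in("scene","top")}
for t in("knob_mid","handle","hub"):
  for c in ims:print(t,c,[(np.round(l["location"],1),round(l["score"],2)) for l in robot.place_of(t,c)[:2]])
print(proj("scene",[463.2,59,237]),proj("top",[463.2,59,237]))
out=[]
for c in ims:
    u=np.array(proj(c,[530,60,237])).astype(int);out.append(cv2.resize(ims[c][u[1]-65:u[1]+65,u[0]-50:u[0]+50,::-1],(400,520),interpolation=cv2.INTER_CUBIC))
cv2.imwrite("pics/c6.png",np.hstack(out))
s=robot.state();R=s["orientation"];print(R.T@(np.array([463.2,59,228])-s["position"]),s["qpos"])
E
```

```text
clock: 17.4
position: [464.8, 59.9, 320.8]
orientation: [[1.0, 0.004, 0.001], [0.004, -1.0, 0.0], [0.001, -0.0, -1.0]]
contact_force: [0.3, 0.5, 0.1]
width: 55.6
grasp_force: 0.0
knob_mid scene [(array([300.8, 179.8]), 0.78), (array([400.4, 237.2]), 0.34)]
knob_mid top [(array([258.4, 209. ]), 0.57)]
handle scene [(array([285.1, 161.2]), 0.93)]
handle top [(array([278.5, 195.4]), 0.72), (array([408.1, 274.4]), 0.65)]
hub scene [(array([282.4, 196.3]), 0.56), (array([378.6, 169. ]), 0.16)]
hub top [(array([280. , 190.5]), 0.75)]
[283.0753 159.1394] [270.5599 240.999 ]
[-1.1055  0.8645 92.7128] [  -4.4055   10.2132  -10.5545  101.2302    1.9883   68.7538 -105.291 ]
```

View pics/c6.png

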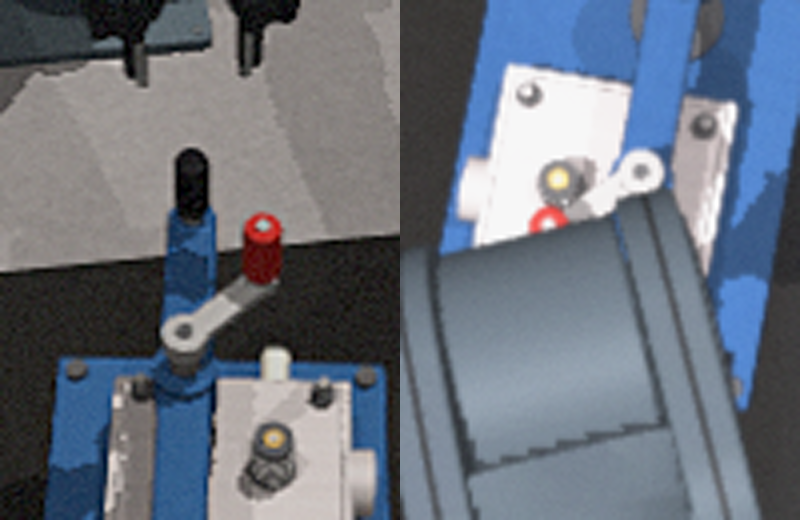

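The crank now points back-left with the knob at scene crop (262,245). The handle at (191,185) is free, and the fingers hang above it. Descend and grip it.

```bash
python3 -m jog '[0,0,0.025,0,0,0, 0,0,0.05,0,0,0, 0,0,0.075,0,0,0, 0,0,0.091,0,0,0, 0,0,0.091,0,0,0]' ; python3 -m jog '[0,0,0,0,0,0,0,0,0,0,0,0,0,0,0,0,0,0,0,0,0,0,0,0]' -1 22; python3 - <<'E'
from h import *
s=robot.state();print(s["qpos"],s["position"])
p=s["position"][:2];c=np.array([735,17.6]);v=p-c;r=np.hypot(*v);a0=np.arctan2(v[1],v[0]);print(r,np.degrees(a0))
for d in range(4,57,4):
    a=a0+np.radians(d);print(d,"%.4f,%.4f,0,0,0,%.3f"%((c[0]+275*np.cos(a)-c[0]-275*np.cos(a0))/1e3,-(275*np.sin(a)-275*np.sin(a0))/1e3,-np.radians(d)))
E
```

```text
clock: 18.42
position: [463.6, 59.6, 229.1]
orientation: [[1.0, 0.004, -0.002], [0.004, -1.0, -0.0], [-0.002, 0.0, -1.0]]
contact_force: [-0.1, -0.5, 0.6]
width: 55.3
grasp_force: 0.0
clock: 18.92
position: [464.7, 59.8, 230.8]
orientation: [[1.0, 0.004, 0.002], [0.004, -1.0, 0.0], [0.002, -0.0, -1.0]]
contact_force: [-1.0, -0.4, 6.6]
width: 22.7
grasp_force: 21.6
[  -4.71542552   14.46489849  -10.62592347  110.39252117    3.22992569
   55.3180235  -106.64050539] [464.74096496  59.75324468 230.81115972]
273.5266752215343 171.13480683301015
4 -0.0023,0.0191,0,0,0,-0.070
8 -0.0033,0.0382,0,0,0,-0.140
12 -0.0029,0.0574,0,0,0,-0.209
16 -0.0012,0.0765,0,0,0,-0.279
20 0.0019,0.0955,0,0,0,-0.349
24 0.0063,0.1142,0,0,0,-0.419
28 0.0119,0.1325,0,0,0,-0.489
32 0.0188,0.1504,0,0,0,-0.559
36 0.0270,0.1678,0,0,0,-0.628
40 0.0363,0.1846,0,0,0,-0.698
44 0.0468,0.2006,0,0,0,-0.768
48 0.0584,0.2159,0,0,0,-0.838
52 0.0710,0.2304,0,0,0,-0.908
56 0.0846,0.2439,0,0,0,-0.977
```

Try a gentle first 8° in 2° steps, then check the forces.

```bash
python3 -m jog '[-0.0013,0.0096,0,0,0,-0.035, -0.0023,0.0191,0,0,0,-0.07, -0.003,0.0287,0,0,0,-0.105, -0.0033,0.0382,0,0,0,-0.14]'; python3 - <<'E'
from plant import robot
s=robot.state();print(s["qpos"],s["joint_efforts"],s["wrist_torque"])
E
```

```text
clock: 19.42
position: [461.6, 22.4, 230.8]
orientation: [[0.989, 0.145, 0.002], [0.145, -0.989, 0.002], [0.002, -0.001, -1.0]]
contact_force: [-0.4, 3.1, 5.9]
width: 22.9
grasp_force: 21.7
[  0.33638998  13.92763955 -11.18745411 111.18260796   3.18651001
  55.05358623 -94.00826368] [  0.08761668 -44.77556348   0.99532887 -24.14922416   1.07552301
   0.14252081  -0.81421606] [ 0.76529992  0.06995852 -0.1720666 ]
```

```bash
python3 -m jog '[-0.0023,0.0191,0,0,0,-0.07, -0.0033,0.0382,0,0,0,-0.14, -0.0029,0.0574,0,0,0,-0.209, -0.0012,0.0765,0,0,0,-0.279, 0.0019,0.0955,0,0,0,-0.349, 0.0063,0.1142,0,0,0,-0.419]'; python3 -m jog '[-0.0023,0.0191,0,0,0,-0.07, -0.0033,0.0382,0,0,0,-0.14, -0.0029,0.0574,0,0,0,-0.209, -0.0012,0.0765,0,0,0,-0.279, 0.0019,0.0955,0,0,0,-0.349, 0.0063,0.1142,0,0,0,-0.419, 0.0063,0.1142,0,0,0,-0.419]'; python3 - <<'E'
from h import *
s=robot.state();v=s["position"][:2]-np.array([735,17.6]);print(np.hypot(*v),np.degrees(np.arctan2(v[1],v[0]))%360-171.1)
E
```

```text
clock: 20.18
position: [484.0, -90.2, 230.8]
orientation: [[0.844, 0.536, 0.001], [0.536, -0.844, 0.001], [0.001, -0.0, -1.0]]
contact_force: [-0.1, 4.7, 6.5]
width: 22.5
grasp_force: 21.8
clock: 21.05
position: [552.0, -184.9, 230.9]
orientation: [[0.555, 0.832, 0.004], [0.832, -0.555, -0.001], [0.002, 0.003, -1.0]]
contact_force: [2.5, -1.2, 4.9]
width: 23.2
grasp_force: 21.9
272.96243059962126 56.788885400319515
```

```bash
python3 -m jog '[0,0,0,0,0,0, 0,0,0,0,0,0, 0,0,0,0,0,0, 0,0,-0.03,0,0,0, 0,0,-0.07,0,0,0, 0,0,-0.11,0,0,0, 0,0,-0.13,0,0,0, -0.03,0,-0.13,0,0,0, -0.07,0.02,-0.13,0,0,0, -0.11,0.04,-0.13,0,0,0, -0.11,0.04,-0.13,0,0,0, -0.11,0.04,-0.13,0,0,0]' 0.3 22; python3 - <<'E'
from h import *
cv2.imwrite("pics/end.png",robot.capture("scene")[:,:,::-1])
E
```

```text
clock: 22.55
position: [522.1, -296.9, 359.7]
orientation: [[0.555, 0.832, -0.0], [0.832, -0.555, 0.001], [0.001, -0.001, -1.0]]
contact_force: [-0.7, 0.5, -0.5]
width: 55.7
grasp_force: 0.0
```

View pics/end.png

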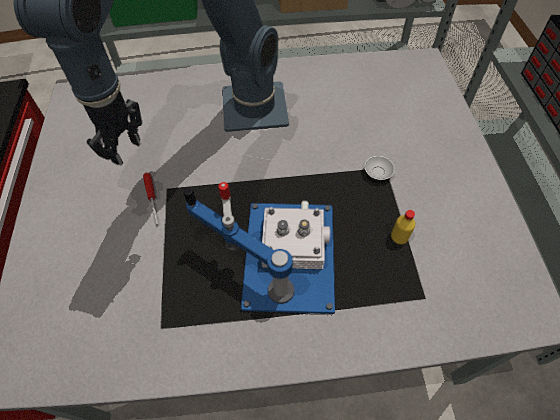

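The arm is swung aside, with the handle at (190,200) and the knob at (224,190). Both valves are up at (283,228) and (305,228), the bystanders haven't moved, and the gripper is clear.

```bash
python3 -c "
from plant import robot;print(robot.finish_job())"
```

```text
the job is handed in; nothing more can be done
None
```

The job is handed in: the crank went light at about 1.35 turns, I gave it one more turn to about 2.37 in all, then swung the arm about 56° to the right and let go, leaving the dish, oil bottle and screwdriver untouched.

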